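# Seat the risen peg under the push-latch cover

## Robot

A 7-joint arm with a two-finger parallel gripper is mounted at the origin on the work surface. World frame = base frame: x ahead of the robot, y to its left, z up, the work surface at z = 0. Lengths are in mm, angles in rad, forces in N, time in s.
With the tool pointing down it reaches from about 400 to 900 mm from the base axis. Payload 5.5 kg.
Tool frame: the origin (TCP) lies at the very end of the fingers, on their centre line; the grasp point (between the pads) lies 19 mm behind it; z points along the fingers, y is the direction in which the jaws open and shut (so a half turn about z gives the same grasp; the last joint's range is limited). The gripper opens to 85 mm and grips with 20 to 120 N. Pads are 22 mm wide; open, the fingers measure 114 mm over their backs; the gripper's body (76 mm by 85 mm) begins 54 mm behind the grasp point. The pads swing forward as they close: fully open they stand 13 mm farther back than shut.
Start: joints at [1.557, 0.501, -0.427, 1.55, 0.221, 1.138, -0.21], TCP at [177.665, -625.248, 231.31] pointing down, gripper open.
Joint ranges: [-2.88, 2.88], [-0.31, 2.03], [-1.54, 1.56], [0.2, 2.42], [-1.41, 4.55], [0.19, 2.02], [-2.57, 2.57]. Speed limits (rad/s): [2.57, 2.57, 3.14, 3.14, 3.14, 3.14, 3.14].

## Interface

Orientations are given as a rotation vector (axis times angle).
In Python, from cell import ctrl, imaging, sign_off gives the robot as it stands. The module is installed in compiled form; this text tells all that it offers.
- The arm moves only by the tool carry_out, never from a script. Its argument "deltas" is a list of rows, each a list of 2 entries, a list of its own where there are three numbers: the shift along the tool's x, y, z in mm, then the turn about the tool's z in rad. In form: [[[x, y, z], yaw], ...]. A call has 1 to 20 rows; each row shifts and turns the commanded pose from where the row before left it, along the tool's axes as they then stand; what a row does not reach is not made up. A row lasts 1/12 s, in which the tool goes at most 41.7 mm and 7.16 degrees, less where a joint would pass 70% of its speed; a pose out of reach is approached as far as the arm can. A call is refused whole if a number of a shift passes 41.7 or a number of a turn 0.125, either way. A call with a gripper value outside its range is refused whole. "hand" is the closure, from 0 (fully open) to 1 (shut), set as the call begins (left out, the last holds). The fingers move at their own pace and stop on an object; "force" is the grip in N (left out, the last holds). Time passes only in rows, so rows that do not move let the fingers close. It gives the time, the measured TCP pose, the force and the opening at its end, in the units of the state.
- ctrl.state(): the state, without advancing time (a new reading comes with each control period).
- imaging.read_camera(name): name is "scene" or "top" or "wrist"; returns (picture, depth): 384x512x3 uint8, red, green, blue; 384x512 float32, mm along the optical axis (not along the pixel's ray), 0 where there is no reading.
- imaging.calibration(name): a dict with "K" (3x3 intrinsics, pixels), "eye" and "orientation" of the camera in the world; the wrist camera has in their place "mount" (4x4, takes a point from camera to tool coordinates, whose origin is the TCP and whose axes are the flange's). Camera axes: x right, y down, z forward; pixel columns grow to the right and rows downward; lengths in mm; the calibration is good to about 2 mm. The wrist camera is an equidistant fisheye: a pixel r from the principal point sees the ray r / f radians off the axis. A picture is of the moment at which its call begins: read the wrist's pose just before it. calibration takes no time and is no camera call.
- sign_off(): hands the job in, once; it reports no verdict.
The state is a dict: "time_s": time; "qpos": joint angles; "joint_vel": joint speeds; "joint_torque": joint torques, N m; "ee_pos": TCP position; "eef_rot": TCP orientation; "force": force on the tool from outside, world axes, zero at the start; "wrist_torque": the same for the moment, N m; "grip_width": opening from 0.0 (shut) to 1.0 (fully open).
Only numpy, scipy, OpenCV 4.12 (cv2) and the standard library are available. Lean on these libraries where they do the work, as an engineer would, in place of code of your own. Each camera call takes 0.05 s, during which the arm holds its last target.

## Task

One of the three boxwood pegs in the covered peg box has worked up out of its hole. Press the cover to pop it open, push the risen peg fully home with a fingertip, then press the cover shut so that it latches again and stays down when let go. Do not pull any peg upward, and leave the wax tin, the file and the peg shaper where they are.

Things in the scene. Friction and masses are not known exactly. Their poses are not given: they have to be found in the camera images.
- peg_box: Fixed rosewood box, 152 (x) by 172 (y) by 82 mm high, 6 mm walls, top closed by a hinged cover (free edge at box x = +67 mm). Origin: centre of its underside, z up. Inside, a block 30 mm high has three holes in a row at box x = +20 mm, y = -44, 0, +44 mm. A steel latch housing, 12 by 34 mm, 66 mm high, stands inside the +x wall at its middle.
- cover (a joint): Cover angle, rad: 0 latched, 1.50 fully open (about upright, at the hinge side), -0.075 pressed to its stop. Press-press latch: from latched, press to the stop (mark goes down 8 to 9 mm) and let go: a spring swings it fully open in about 1 s. To close, swing it down by its outer face, press to the stop in one go and let go: it stays at about 0. Takes 3 to 5 N at the mark, 8 N at the stop.
- cover_press (a point): Brass mark, 22 mm across, on the cover's outer (top) face, mid-width, 115 mm from the hinge axis, 20 mm from the free edge; it moves with the cover. The cover is a cedar plate 156 mm wide, 8 mm thick; its outer face lies 6 mm outside the hinge axis and, latched, 86 mm above the bench, 4 mm above the box rim.
- cover_hinge (a point): Point on the cover's hinge axis at mid-width (box x = -68 mm, 80 mm up). The axis runs along box y.
- proud_peg (a joint): Height in m of the risen peg above its home position: 0 fully home against its stop, 0.010 to 0.015 at the start. It stays where it is left; pushing it down takes about 3 N.
- proud_peg_top (a point): Middle of the top of the risen peg's head. The head is boxwood, 11 (box x) by 20 (box y) by 19 mm high. Fully home the top is 54 mm above the bench, 28 mm below the box rim. The risen peg may be in any of the three holes.
- peg_b (a joint): Height in m above home of a second, like peg, 0 at the start: to be left home.
- peg_c (a joint): Height in m above home of the third, like peg, 0 at the start: to be left home.
- wax_tin: Loose round aluminium tin with a yellow beeswax puck, 72 mm across and 24 mm high, beyond the box. Origin: centre of its underside. Leave alone.
- file: Loose half-round steel file with a wooden handle, 270 mm long along its x, 20 mm wide and high, beside the box on its -y side. Origin: on the underside, 145 mm from the handle's end. Leave alone.
- shaper: Loose rosewood peg shaper with a steel cutter, 95 by 42 by 41 mm high, on the box's -y side beyond the file. Origin: centre of its underside. Leave alone.
- headstock_clamp: Fixed cam-lock clamp holding a charango headstock upright, base 110 by 120 mm, 250 mm high, on the box's +y side. Origin: centre of its underside.

How it is judged (in metres and radians):
On the way, in this order (a step that is already met when the one before it is completed fails the run):
1. the cover has popped open (value of joint cover above 1.2 rad), for 0.2 s.
2. with the cover open, the risen peg is pushed fully home (within 2 mm) (value of joint proud_peg below 0.002 m and value of joint cover above 0.8 rad), for 0.1 s.
At the end, for the whole second after the job is handed in: The cover is latched shut (within 0.03 rad of its latched angle) and at rest by itself, all three pegs are home within 2 mm, and tin, file and shaper are within 20 mm of where they stood (value of joint cover between -0.03 and 0.03 rad and velocity of joint cover between -0.05 and 0.05 rad/s and value of joint each of proud_peg, peg_b, peg_c below 0.002 m and distance of each of wax_tin, file, shaper from where it was at the start of the episode below 0.02 m); the robot touches nothing.
It fails at once if a peg is pulled upward (value of joint proud_peg above 0.02 m or value of joint any of peg_b, peg_c above 0.005 m).
It fails at once if the wax tin, the file or the shaper is moved by more than 20 mm (distance of any of wax_tin, file, shaper from where it was at the start of the episode above 0.02 m).
It also fails if it takes over 51 s, if anything falls off the work surface, if the arm or the gripper's body presses on something with over 40 N, if the wrist force passes 120 N, or if a joint passes its speed limit or range.

## Working session

There is one attempt and no reset: what is moved stays moved. The work goes in short steps, Python scripts to look and compute and a tool call to move; the robot and the scene stay as the last step left them, time stands still between calls to the robot, and variables do not carry over. Pictures are saved under pics/ and viewed, and the job is handed in when it is done.

Besides the shell and the picture viewer there is one more tool, called after "Call:" as name([rows], argument=value, ...), one row to a line, values as JSON. carry_out: Moves the arm, as the interface text tells. Its arguments: {"type":"object","properties":{"deltas":{"type":"array"},"hand":{"type":"number"},"force":{"type":"number"}},"required":["deltas"]}

```bash
mkdir -p pics
cat > h.py <<'E'
import numpy as np, cv2
from scipy.spatial.transform import Rotation as R
from cell import ctrl, imaging, sign_off
np.set_printoptions(precision=2,suppress=True)
def snap(cam,name,crop=None,scale=1):
    s=ctrl.state()
    p,d=imaging.read_camera(cam)
    np.savez('pics/%s.npz'%name,p=p,d=d,pos=s['ee_pos'],rot=s['eef_rot'])
    cv2.imwrite('pics/%s.png'%name,p[:,:,::-1])
    return p,d,s
def crop(name,u0,v0,u1,v1,k,out):
    p=np.load('pics/%s.npz'%name)['p'][v0:v1,u0:u1,::-1]
    cv2.imwrite('pics/%s.png'%out,cv2.resize(p,None,fx=k,fy=k,interpolation=cv2.INTER_CUBIC))
def cal(cam):
    c=imaging.calibration(cam);K=np.array(c['K']);o=np.array(c['orientation'])
    Rm=o if o.shape==(3,3) else R.from_rotvec(o).as_matrix()
    return K,np.array(c['eye']),Rm
def pt(cam,name,u,v,w=1):
    d=np.load('pics/%s.npz'%name)['d']
    K,e,Rm=cal(cam)
    q=d[v-w:v+w+1,u-w:u+w+1];z=np.median(q[q>0])
    return e+Rm@(z*np.linalg.inv(K)@[u,v,1])
def pz(cam,u,v,z):
    K,e,Rm=cal(cam); r=Rm@np.linalg.inv(K)@[u,v,1]
    return e+r*(z-e[2])/r[2]
E
python3 - <<'E'
from h import *
for c in ['scene','top']:
    snap(c,c+'0'); print(imaging.calibration(c))
s=ctrl.state();print(s)
E
```

```text
{'K': array([[498.52,   0.  , 260.98],
       [  0.  , 498.52, 193.43],
       [  0.  ,   0.  ,   1.  ]]), 'eye': array([1465.17,  387.26,  693.48]), 'orientation': array([-1.39, -1.96,  1.05])}
{'K': array([[351.83,   0.  , 254.66],
       [  0.  , 351.83, 188.74],
       [  0.  ,   0.  ,   1.  ]]), 'eye': array([541.74,  36.33, 997.84]), 'orientation': array([-2.19,  2.15, -0.04])}
{'time_s': 0.1, 'qpos': array([ 1.56,  0.5 , -0.43,  1.55,  0.22,  1.14, -0.21]), 'joint_vel': array([ 0., -0., -0., -0.,  0.,  0.,  0.]), 'joint_torque': array([ -0.01, -57.08,  -5.84, -28.17,   0.01,   0.01,  -0.  ]), 'ee_pos': array([ 177.39, -624.67,  230.34]), 'eef_rot': array([-3.11, -0.43,  0.  ]), 'force': array([ 0.18, -0.49,  0.07]), 'wrist_torque': array([-0.02, -0.01,  0.  ]), 'grip_width': 0.9979749336922229}
```

View pics/top0.png

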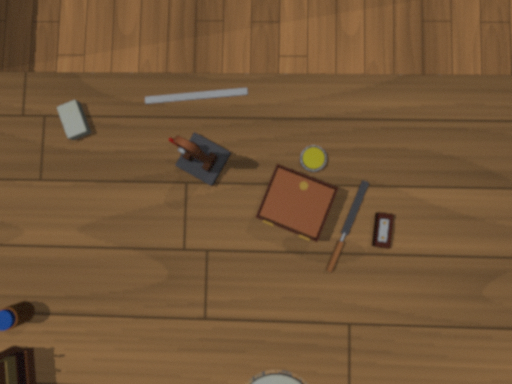

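View pics/scene0.png

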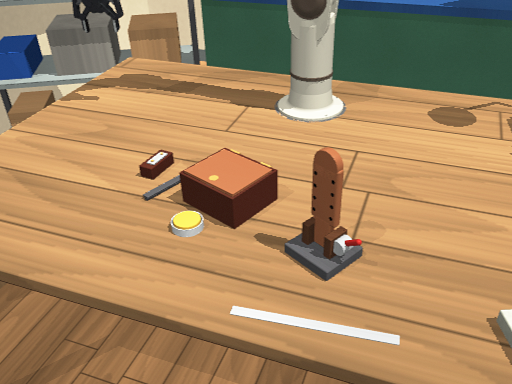

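The top view shows the box around (297,203), the mark at about (304,186), the tin at (313,158), the file from (365,183) to (329,270), the shaper at (383,230) and the clamp at (203,158). I'll enlarge it.

Run:
```python
from h import *
crop('top0',240,130,400,280,5,'top0c')
crop('scene0',160,130,300,240,5,'scene0c')
```

```text
(no output)
```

View pics/top0c.png

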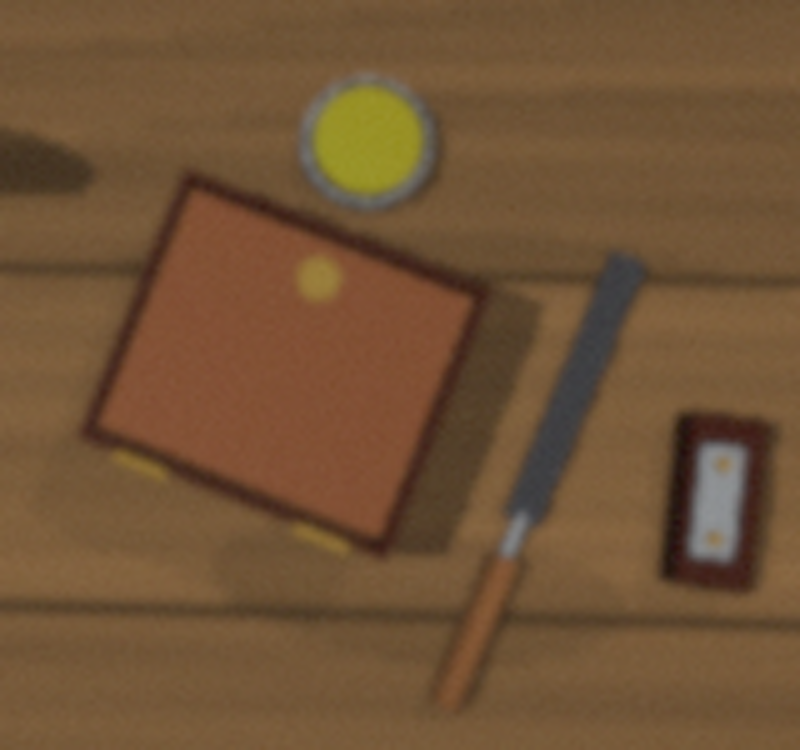

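View pics/scene0c.png

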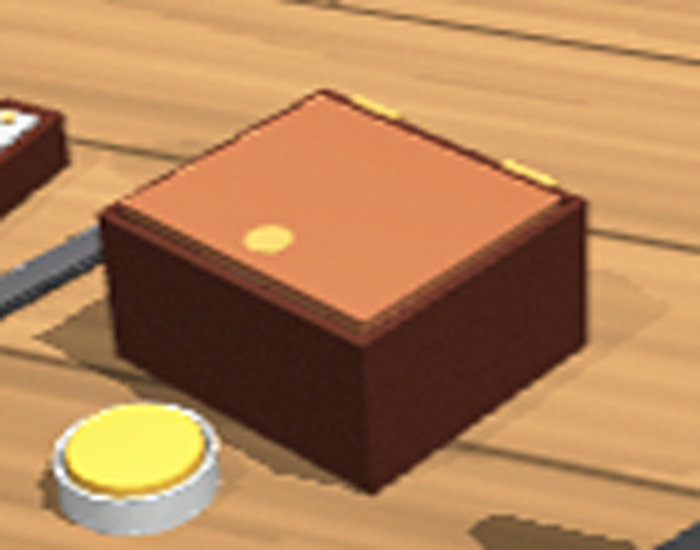

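The crop shows the rim corners at (188,177), (487,290), (383,553) and (88,434), the mark at (319,279), and the hinge on the near side.

Run:
```python
from h import *
f=lambda c,d:((np.array([c,d])+.5)/5-.5)+[240,130]
C=[pz('top',*f(*c),82) for c in [(188,177),(487,290),(383,553),(88,434)]]
for c in C: print(c)
for i in range(4): print(np.linalg.norm(C[i]-C[(i+1)%4]))
m=pz('top',*f(319,279),86);print('mark',m)
cen=np.mean(C,0);print('cen',cen)
ex=(C[0]-C[3]+C[1]-C[2]);ey=(C[0]-C[1]+C[3]-C[2])
print('yaw',np.degrees(np.arctan2(ex[1],ex[0])),np.degrees(np.arctan2(-ey[0],ey[1])))
a=np.arctan2(ex[1],ex[0]);u=np.array([np.cos(a),np.sin(a),0]);v=np.array([-u[1],u[0],0])
print((m-cen)@u,(m-cen)@v)
# scene check
g=lambda c,d:((np.array([c,d])+.5)/5-.5)+[160,130]
D=[pz('scene',*g(*c),82) for c in [(362,343),(104,213),(322,92),(583,200)]]
for c in D: print(c)
print('mark',pz('scene',*g(269,240),86),pt('scene','scene0',213,177))
print(np.mean(D,0))
print(pt('top','top0',304,200),pt('top','top0',304,186), pt('top','top0',313,158), pz('top',203,158,250),pz('top',203,158,0))
K=imaging.calibration('wrist');print(K)
s=ctrl.state();print(R.from_rotvec(s['eef_rot']).as_matrix())
for p in [(188,177),(170,140),(230,145)]: print(pt('top','top0',*p) if 0 else '')
for p in [(170,141),(180,148),(205,158),(215,182),(230,152),(200,135)]: print(p,pt('top','top0',*p))
```

```text
[668.15  12.63  82.  ]
[ 611.65 -142.93   82.  ]
[475.2  -90.54  82.  ]
[532.95  62.27  82.  ]
165.50547230717072
146.1606907381153
163.36549057306235
144.0236905595536
mark [615.49 -55.83  86.  ]
cen [571.99 -39.64  82.  ]
yaw -20.586071501259482 -20.328062999812325
46.41728004972587 0.14263996262123388
[675.85  13.88  82.  ]
[ 617.01 -141.06   82.  ]
[481.43 -90.42  82.  ]
[537.48  66.32  82.  ]
mark [619.75 -55.33  86.  ] [615.86 -58.24  84.65]
[577.94 -37.82  82.  ]
[577.69 -57.71  86.77] [613.86 -57.26  87.26] [697.39 -87.85  23.45] [657.64 176.96 250.  ] [696.38 223.97   0.  ]
{'K': array([[297.32,   0.  , 251.9 ],
       [  0.  , 297.32, 193.74],
       [  0.  ,   0.  ,   1.  ]]), 'mount': array([[   0.  ,   -0.97,   -0.26,   64.38],
       [   1.  ,    0.  ,    0.  ,    0.49],
       [  -0.  ,   -0.26,    0.97, -143.1 ],
       [   0.  ,    0.  ,    0.  ,    1.  ]])}
[[ 0.96  0.27 -0.  ]
 [ 0.27 -0.96  0.  ]
 [ 0.   -0.   -1.  ]]



(170, 141) [726.94 296.85  86.8 ]
(180, 148) [711.8  273.98  69.37]
(205, 158) [675.73 193.81 133.75]
(215, 182) [627.51 186.97   2.21]
(230, 152) [712.57 144.98  13.61]
(200, 135) [758.36 230.35  22.24]
```

Call:
carry_out([
  [[0,0,0],0.125],
  [[0,0,0],0.125],
  [[0,0,0],0.125],
  [[0,0,0],0.125],
  [[0,0,0],0.125],
  [[0,0,0],0.007],
], hand=1, force=40)

```text
time_s: 0.6
ee_pos: [177.6, -624.9, 230.8]
eef_rot: [-3.09, 0.562, 0.001]
force: [-0.3, -0.2, -0.0]
grip_width: 0.148
```

Call:
carry_out([
  [[5,-17,0],0],
  [[11,-35,0],0],
  [[11,-35,0],0],
  [[11,-35,0],0],
  [[11,-35,0],0],
  [[11,-35,0],0],
  [[11,-35,0],0],
  [[11,-35,0],0],
  [[11,-35,0],0],
  [[11,-35,0],0],
  [[11,-35,0],0],
  [[11,-35,0],0],
  [[11,-35,0],0],
  [[11,-35,0],0],
  [[11,-35,0],0],
  [[11,-35,0],0],
  [[11,-35,0],0],
  [[11,-35,0],0],
  [[11,-35,0],0],
  [[11,-35,0],0],
])

```text
time_s: 2.27
ee_pos: [616.1, -58.8, 231.1]
eef_rot: [3.093, -0.549, -0.001]
force: [0.1, -0.2, 0.7]
grip_width: 0.006
```

Run:
```python
from h import *
snap('wrist','w1');snap('scene','s1')
s=ctrl.state();print(s['ee_pos'],s['eef_rot'],s['qpos'])
```

```text
[618.13 -51.63 231.43] [-3.09  0.53 -0.  ] [ 0.47  0.47 -0.58  1.63  0.27  1.12 -2.09]
```

View pics/w1.png

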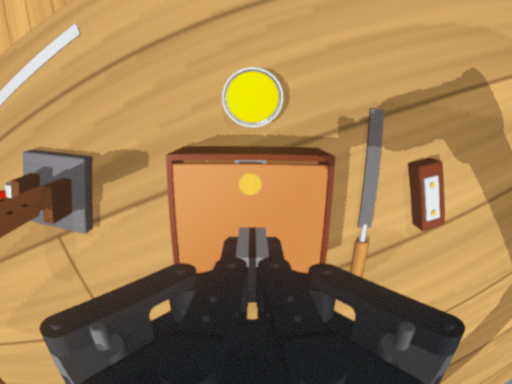

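View pics/s1.png

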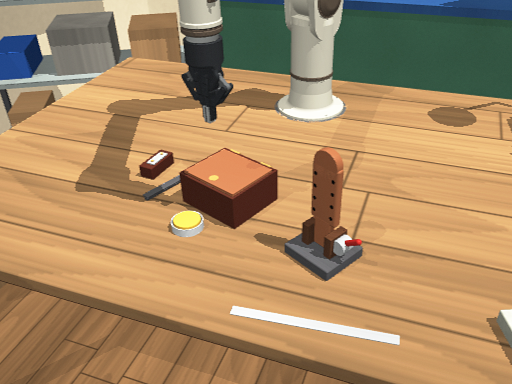

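```bash
cat >> h.py <<'E'
def wray(pos,rot,u,v):
    c=imaging.calibration('wrist');K=c['K'];M=np.array(c['mount'])
    a=np.array([(u-K[0,2])/K[0,0],(v-K[1,2])/K[1,1]]);r=np.linalg.norm(a)
    ray=np.array([*(a/r*np.sin(r)),np.cos(r)])
    Rt=R.from_rotvec(rot).as_matrix()
    return Rt@M[:3,3]+pos, Rt@M[:3,:3]@ray
def wz(name,u,v,z):
    f=np.load('pics/%s.npz'%name);o,r=wray(f['pos'],f['rot'],u,v)
    return o+r*(z-o[2])/r[2]
def wd(name,u,v,w=1):
    f=np.load('pics/%s.npz'%name);o,r=wray(f['pos'],f['rot'],u,v)
    c=imaging.calibration('wrist');Rt=R.from_rotvec(f['rot']).as_matrix()
    ax=Rt@np.array(c['mount'])[:3,2]
    q=f['d'][v-w:v+w+1,u-w:u+w+1];z=np.median(q[q>0])
    return o+r*z/(r@ax)
E
python3 - <<'E'
from h import *
p,d,s=snap('wrist','w2');print(s['ee_pos'],s['eef_rot'])
crop('w2',150,130,350,280,4,'w2c')
E
```

```text
[618.13 -51.63 231.43] [-3.09  0.53 -0.  ]
```

View pics/w2c.png

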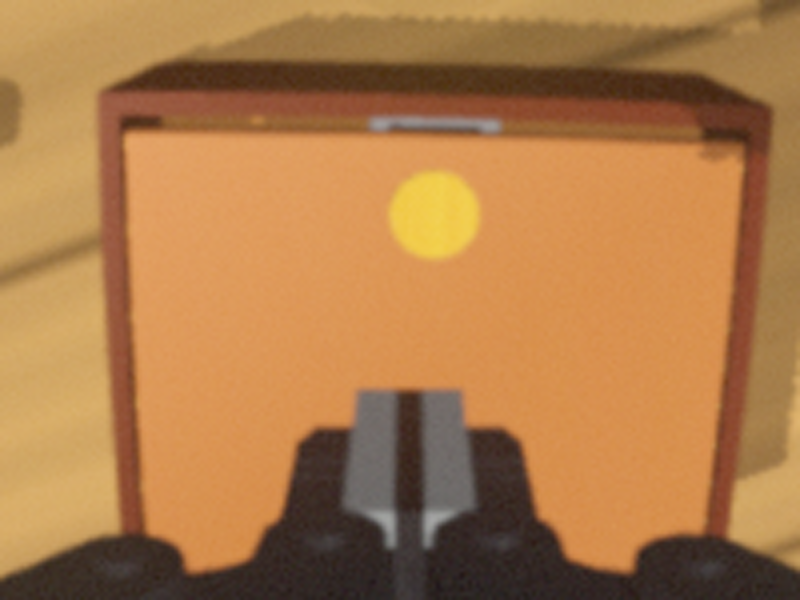

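The mark is at crop (434,214), and the far rim corners are at (100,93) and (768,107). I'll solve for the positions.

Run:
```python
from h import *
f=lambda c,d:((np.array([c,d])+.5)/4-.5)+[150,130]
m=wz('w2',*f(434,214),86);print('mark',m, wd('w2',258,183))
a=wz('w2',*f(100,93),82);b=wz('w2',*f(768,107),82);print(a,b,np.linalg.norm(a-b))
d=a-b;yaw=np.arctan2(-d[0],d[1]);print(np.degrees(yaw))
u=np.array([np.cos(yaw),np.sin(yaw),0]);c=(a+b)/2-76*u;print('cen from rim',c,'cen from mark',m-47*u)
f2=np.load('pics/w2.npz');X=R.from_rotvec(f2['rot']).as_matrix();print(np.degrees(np.arctan2(X[1,0],X[0,0])))
print('tool delta to mark',X.T@(m-f2['pos']))
```

```text
mark [615.07 -57.21  86.  ] [615.72 -57.27  88.2 ]
[672.21  12.1   82.  ] [ 612.53 -146.72   82.  ] 169.65925858473688
-20.595952020039174
cen from rim [571.22 -40.57  82.  ] cen from mark [571.08 -40.68  86.  ]
-19.575032537251325
tool delta to mark [ -1.08   7.12 145.39]
```

Call:
carry_out([
  [[-1,7,30],0.018],
  [[0,0,30],0],
  [[0,0,30],0],
  [[0,0,25],0],
  [[0,0,10],0],
  [[0,0,0],0],
  [[0,0,0],0],
])

```text
time_s: 3.0
ee_pos: [612.0, -67.2, 106.6]
eef_rot: [3.087, -0.582, -0.001]
force: [-0.5, 0.3, 1.5]
grip_width: -0.006
```

Run:
```python
from h import *
p,d,s=snap('wrist','w3');print(s['ee_pos'],s['eef_rot'],s['joint_vel'])
s=ctrl.state();print(s['ee_pos'])
```

```text
[611.97 -67.19 106.61] [ 3.09 -0.58 -0.  ] [-0.   -0.03 -0.02 -0.03 -0.   -0.   -0.01]
[613.01 -66.95 107.72]
```

View pics/w3.png

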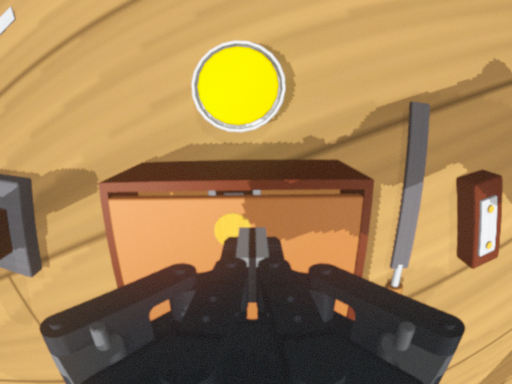

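Run:
```python
from h import *
print(wz('w3',231.5,229,86), wz('w3',105,183,82),wz('w3',371,182,82))
```

```text
[615.68 -56.64  86.  ] [670.61   8.28  82.  ] [ 610.87 -145.82   82.  ]
```

Call:
carry_out([
  [[-1,-5,0],0],
  [[0,-5,0],0],
  [[0,0,0],0],
  [[0,0,0],0],
  [[0,0,0],0],
])

```text
time_s: 3.47
ee_pos: [615.1, -56.6, 106.9]
eef_rot: [3.087, -0.582, 0.001]
force: [-0.5, 0.2, 0.5]
grip_width: -0.001
```

Call:
carry_out([
  [[0,0,8],0],
  [[0,0,8],0],
  [[0,0,5],0],
  [[0,0,4],0],
  [[0,0,4],0],
  [[0,0,4],0],
  [[0,0,0],0],
  [[0,0,0],0],
])

```text
time_s: 4.13
ee_pos: [614.9, -57.1, 76.5]
eef_rot: [3.085, -0.583, 0.0]
force: [-10.1, -0.4, 28.2]
grip_width: -0.003
```

At the stop, with the force at 28 N. Now I'll let go quickly, moving up and outward.

Call:
carry_out([
  [[0,0,-20],0],
  [[10,0,-38],0],
  [[15,0,-38],0],
  [[15,0,-38],0],
  [[10,0,-38],0],
  [[0,0,-20],0],
  [[0,0,0],0],
  [[0,0,0],0],
  [[0,0,0],0],
  [[0,0,0],0],
  [[0,0,0],0],
  [[0,0,0],0],
  [[0,0,0],0],
])

```text
time_s: 5.22
ee_pos: [660.9, -75.0, 264.3]
eef_rot: [-3.087, 0.583, 0.002]
force: [0.5, -0.5, 0.7]
grip_width: 0.001
```

Run:
```python
from h import *
p,d,s=snap('wrist','w4');print(s['ee_pos'],s['eef_rot'],s['qpos'])
snap('scene','s4')
```

```text
[660.93 -74.96 264.34] [-3.09  0.58  0.  ] [ 0.45  0.53 -0.55  1.47  0.28  1.23 -2.08]
```

View pics/w4.png

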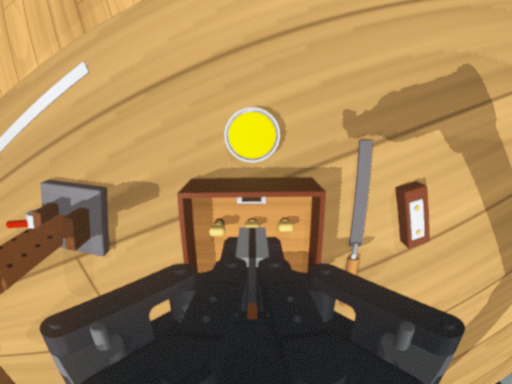

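View pics/s4.png

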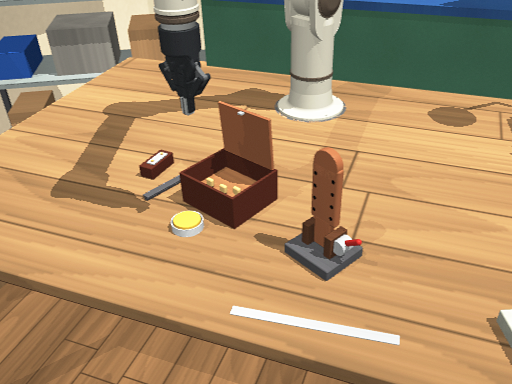

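Popped open: the wrist view shows the peg heads at about (218,228), (252,223) and (286,225), and the cover is upright in the scene view. I'll compare the heights.

Run:
```python
from h import *
crop('w4',170,170,340,280,4,'w4c')
crop('s4',170,150,290,230,6,'s4c')
c=np.array([571.5,-40.5,0]);y=np.radians(-20.6);u=np.array([np.cos(y),np.sin(y),0]);v=np.array([-u[1],u[0],0])
for n,t in [('+44',44),('0',0),('-44',-44)]:
    print(n,c+20*u+t*v)
d=np.load('pics/w4.npz')['d']
for p in [(218,228),(251,223),(286,225)]:
    q=wd('w4',*p);print(p,q,(q-c)@u,(q-c)@v)
```

```text
+44 [605.7   -6.35   0.  ]
0 [590.22 -47.54   0.  ]
-44 [574.74 -88.72   0.  ]
(218, 228) [609.43 -10.49  63.08] 24.943289359087025 41.43056057437082
(251, 223) [595.66 -49.31  48.37] 25.7178627030117 0.2576967002963431
(286, 225) [578.21 -90.62  52.87] 23.911060858332952 -44.554480993157554
```

View pics/w4c.png

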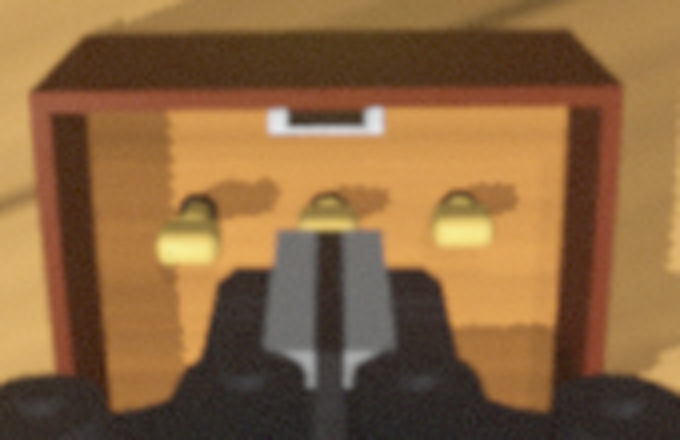

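View pics/s4c.png

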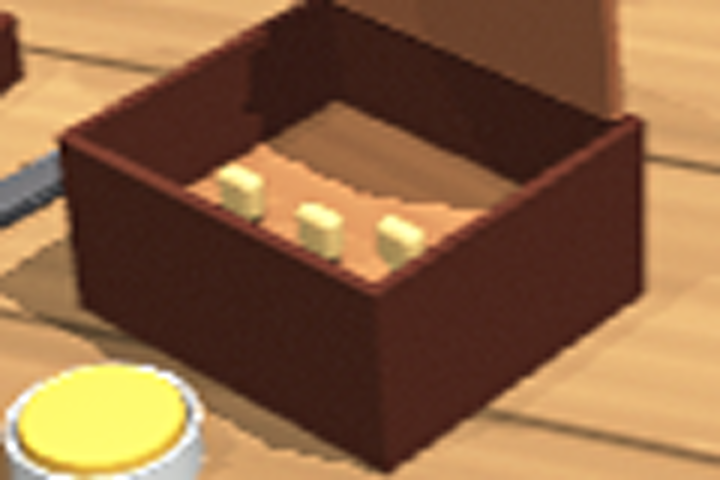

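The +y peg is the risen one: its visible head face measures 63 mm high, against 48 and 53 mm for the others. I'll move above it.

Call:
carry_out([
  [[-24,-14,0],0],
  [[-24,-14,20],0],
  [[-24,-14,25],0],
  [[0,0,30],0],
  [[0,0,30],0],
  [[0,0,30],0],
  [[0,0,20],0],
  [[0,0,10],0],
  [[0,0,0],0],
  [[0,0,0],0],
  [[0,0,0],0],
])

```text
time_s: 6.23
ee_pos: [611.0, -9.4, 102.0]
eef_rot: [-3.086, 0.583, -0.004]
force: [0.2, 0.7, 0.8]
grip_width: 0.002
```

Run:
```python
from h import *
p,d,s=snap('wrist','w5');print(s['ee_pos'],s['force'])
snap('scene','s5')
crop('w5',150,150,350,300,4,'w5c')
crop('s5',120,20,320,230,3.8 and 2.8,'s5c')
```

```text
[611.05  -9.43 101.97] [0.21 0.69 0.81]
```

View pics/w5c.png

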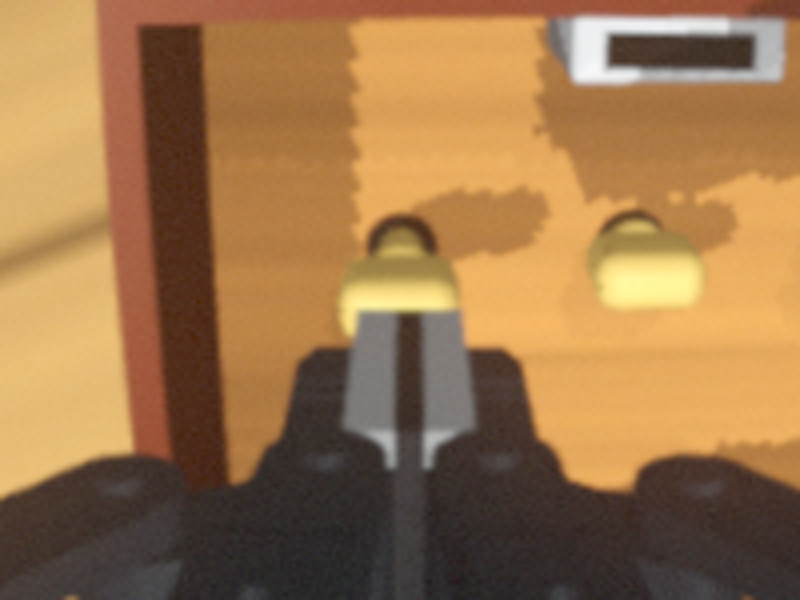

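View pics/s5c.png

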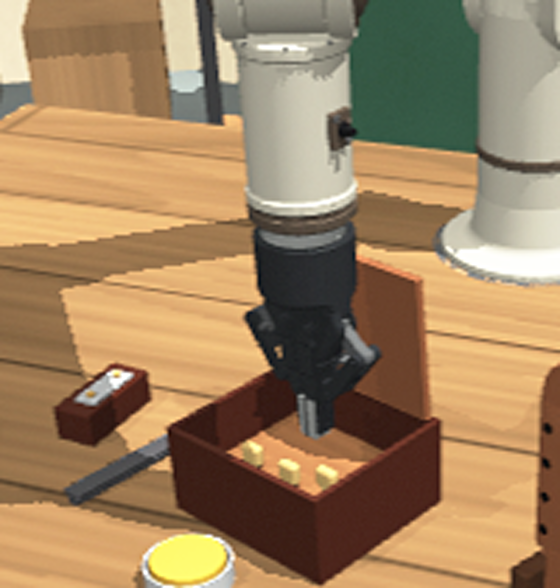

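Run:
```python
from h import *
c=np.array([571.5,-40.5,0]);y=np.radians(-20.6);u=np.array([np.cos(y),np.sin(y),0]);v=np.array([-u[1],u[0],0])
f=lambda c,d:((np.array([c,d])+.5)/4-.5)+[150,150]
for a in [(345,278),(458,278)]:
    q=wz('w5',*f(*a),66);print(q,(q-c)@u,(q-c)@v)
q=ctrl.state()['ee_pos'];print((q-c)@u,(q-c)@v)
```

```text
[614.86  -0.84  66.  ] 26.627678373113433 52.382533251051775
[608.29 -17.68  66.  ] 26.40695883816192 34.30654986649982
26.186551535323925 42.91672096695159
```

Call:
carry_out([
  [[-3,0,12],0],
  [[0,0,12],0],
  [[0,0,6],0],
  [[0,0,5],0],
  [[0,0,5],0],
  [[0,0,4],0],
  [[0,0,4],0],
  [[0,0,2],0],
  [[0,0,0],0],
  [[0,0,0],0],
  [[0,0,0],0],
])

```text
time_s: 7.25
ee_pos: [606.9, -8.6, 53.8]
eef_rot: [3.085, -0.582, 0.001]
force: [-12.0, -2.8, 29.7]
grip_width: -0.001
```

It's against the stop (tip z 53.8, expected 54, 30 N). I'll retreat up and check.

Call:
carry_out([
  [[0,0,-6],0],
  [[0,0,-20],0],
  [[0,0,-36],0],
  [[5,0,-40],0],
  [[20,10,-40],0],
  [[20,10,-40],0],
  [[10,0,-20],0],
  [[0,0,0],0],
  [[0,0,0],0],
  [[0,0,0],0],
])

```text
time_s: 8.08
ee_pos: [647.3, -43.8, 243.9]
eef_rot: [-3.087, 0.582, 0.002]
force: [-0.2, -0.2, -0.7]
grip_width: 0.002
```

Run:
```python
from h import *
p,d,s=snap('wrist','w6');print(s['ee_pos'],s['force'])
snap('scene','s6')
crop('w6',150,150,350,300,4,'w6c')
crop('s6',170,90,310,230,5,'s6c')
```

```text
[647.34 -43.78 243.89] [-0.19 -0.23 -0.67]
```

View pics/w6c.png

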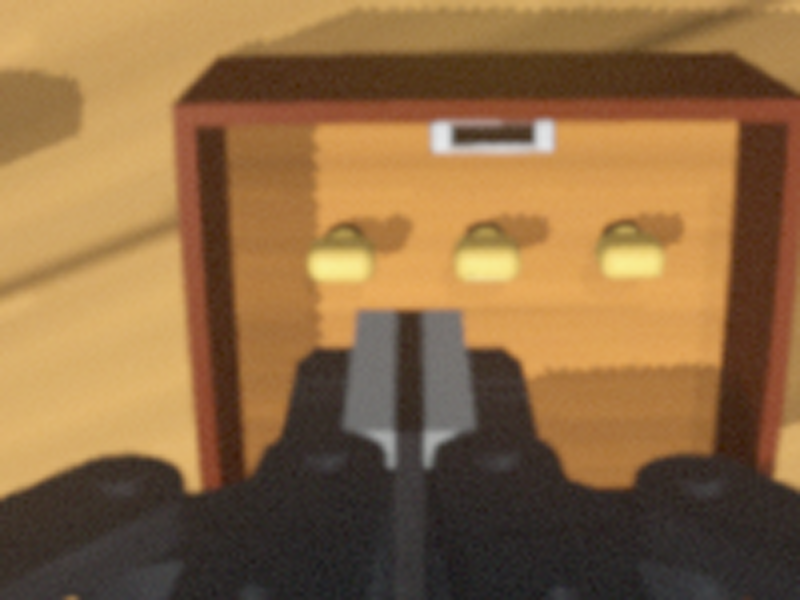

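View pics/s6c.png

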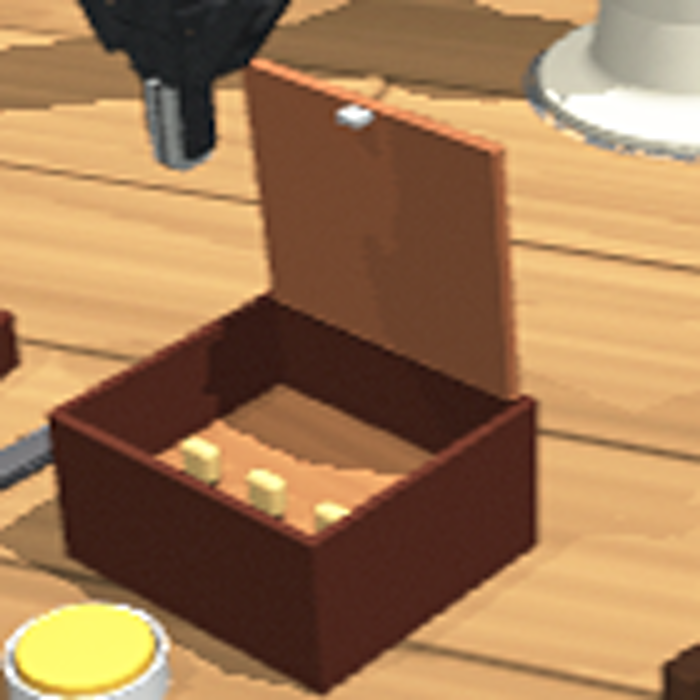

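All three heads line up (wrist crop (340,260), (487,260), (630,260)) and the cover is upright. Next I'll go over and behind the cover.

Call:
carry_out([
  [[0,0,-25],0],
  [[-10,3,-25],0],
  [[-27,4,0],0],
  [[-27,4,0],0],
  [[-27,4,0],0],
  [[-27,4,0],0],
  [[-27,4,0],0],
  [[-27,1,0],0],
  [[-15,0,0],0],
  [[0,0,0],0],
  [[0,0,0],0],
  [[0,0,0],0],
])

```text
time_s: 9.18
ee_pos: [465.5, 1.3, 294.7]
eef_rot: [3.087, -0.583, -0.0]
force: [0.1, 0.6, 0.3]
grip_width: 0.001
```

```bash
cat >> h.py <<'E'
def box():
    c=np.array([571.5,-40.5,0]);y=np.radians(-20.6);u=np.array([np.cos(y),np.sin(y),0]);v=np.array([-u[1],u[0],0])
    s=ctrl.state();q=s['ee_pos'];print('box xyz',(q-c)@u,(q-c)@v,q[2],'F',s['force'],'t',s['time_s'],'q',s['qpos'])
E
python3 - <<'E'
from h import *
snap('wrist','w7');snap('scene','s7');box()
E
```

```text
box xyz -113.62832312602663 1.9514970743480569 294.69149912797985 F [-0.18  0.15 -1.  ] t 9.2833 q [ 0.55  0.11 -0.65  1.91  0.07  1.14 -2.07]
```

View pics/w7.png

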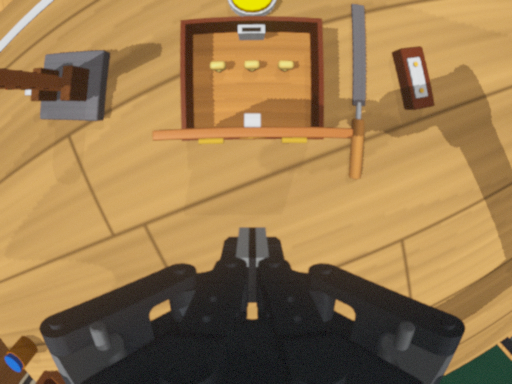

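View pics/s7.png

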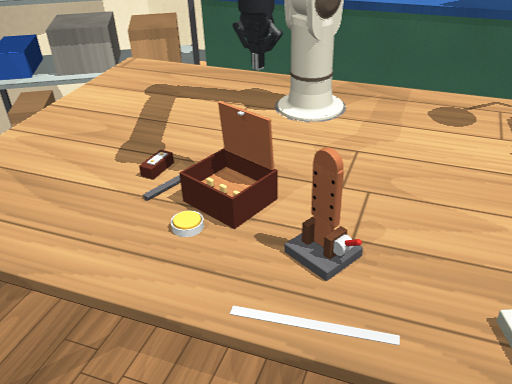

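The tool is behind the cover, which stands edge-on at row 133. I'll lower and start pushing.

Call:
carry_out([
  [[0,0,30],0],
  [[0,0,35],0],
  [[0,0,35],0],
  [[0,0,20],0],
  [[0,2,0],0],
  [[0,0,0],0],
  [[0,0,0],0],
])

```text
time_s: 9.87
ee_pos: [465.7, -0.2, 176.1]
eef_rot: [-3.086, 0.583, -0.002]
force: [0.4, 0.3, 1.2]
grip_width: -0.002
```

Run:
```python
from h import *
snap('wrist','w8');box()
```

```text
box xyz -112.84793856116232 0.6436546379240735 176.5324762692312 F [ 0.01  0.19 -0.39] t 9.9167 q [ 0.5   0.27 -0.63  2.05  0.2   0.89 -2.19]
```

View pics/w8.png

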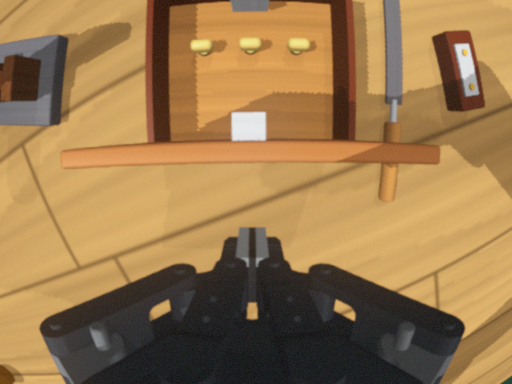

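Call:
carry_out([
  [[12,0,0],0],
  [[12,0,0],0],
  [[8,0,0],0],
  [[6,0,0],0],
  [[7,0,1],0],
  [[7,0,1],0],
  [[6,0,1],0],
  [[6,0,0],0],
  [[0,0,0],0],
])

```text
time_s: 10.67
ee_pos: [524.5, -23.8, 171.5]
eef_rot: [-3.087, 0.583, 0.001]
force: [-3.4, 1.0, 1.4]
grip_width: 0.004
```

Run:
```python
from h import *
snap('scene','s9');box();crop('s9',140,20,320,230,2.8,'s9c')
```

```text
box xyz -50.306529847791246 -0.9033760215059893 171.52499450835083 F [-1.17  1.2   1.4 ] t 10.7167 q [ 0.48  0.38 -0.59  1.92  0.26  0.93 -2.18]
```

View pics/s9c.png

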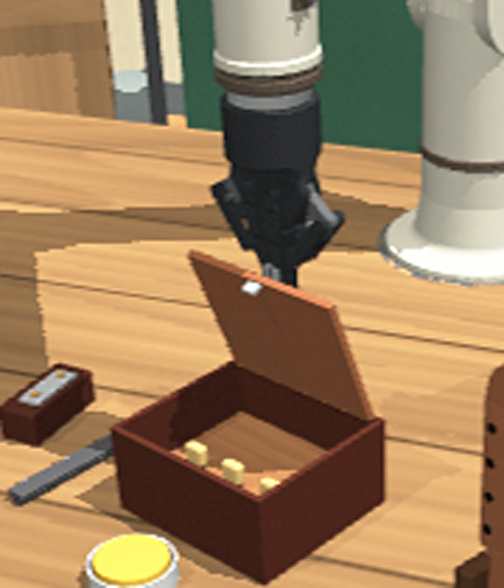

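The cover is swinging with the finger (contact force about 3 N). I'll follow it down the arc.

Call:
carry_out([
  [[7.5,0,2],0],
  [[7.5,0,2],0],
  [[7.5,0,2],0],
  [[7.5,0,2],0],
  [[6.5,0,4.5],0],
  [[6.5,0,4.5],0],
  [[6.5,0,4.5],0],
  [[6.5,0,4.5],0],
  [[5,0,5.5],0],
  [[5,0,5.5],0],
  [[5,0,5.5],0],
  [[4,0,6.5],0],
  [[4,0,6.5],0],
  [[4,0,6.5],0],
])

```text
time_s: 11.88
ee_pos: [601.8, -53.9, 109.6]
eef_rot: [-3.087, 0.583, -0.0]
force: [-3.8, 1.0, 4.6]
grip_width: -0.0
```

Run:
```python
from h import *
box()
```

```text
box xyz 33.0364787485294 -1.8460758578095326 109.56899776668095 F [-3.8   1.03  4.61] t 11.8833 q [ 0.44  0.58 -0.52  1.76  0.36  0.89 -2.19]
```

Call:
carry_out([
  [[4,0,6],0],
  [[4,0,6],0],
  [[4,0,6],0],
  [[2,0,6],0],
  [[0,0,5],0],
  [[0,0,4],0],
  [[0,0,3],0],
  [[0,0,0],0],
  [[0,0,0],0],
  [[0,0,0],0],
])

```text
time_s: 12.72
ee_pos: [616.0, -59.5, 76.9]
eef_rot: [3.086, -0.583, 0.006]
force: [-6.1, 0.4, 20.3]
grip_width: -0.002
```

At the stop (20 N, z 76.9). I'll release.

Call:
carry_out([
  [[0,0,-5],0],
  [[0,0,-12],0],
  [[0,0,-25],0],
  [[0,0,-35],0],
  [[0,0,-35],0],
  [[0,0,-35],0],
  [[0,0,-20],0],
  [[0,0,0],0],
  [[0,0,0],0],
  [[0,0,0],0],
  [[0,0,0],0],
  [[0,0,0],0],
])

```text
time_s: 13.72
ee_pos: [613.4, -59.1, 239.4]
eef_rot: [3.087, -0.583, -0.004]
force: [0.1, -0.6, 0.8]
grip_width: 0.002
```

Run:
```python
from h import *
snap('wrist','w10');snap('scene','s10');box()
for p in [(258,190),(200,200),(300,200)]: print(wd('w10',*p))
```

```text
box xyz 46.03312047040206 -2.3717658401036767 239.77806161244015 F [0.15 0.41 0.46] t 13.8167 q [ 0.48  0.46 -0.58  1.62  0.27  1.14 -2.11]
[601.34 -62.17  87.7 ]
[613.27  -1.98  87.41]
[575.39 -99.12  87.69]
```

View pics/w10.png

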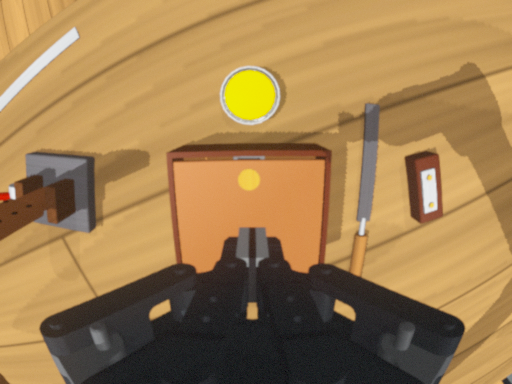

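View pics/s10.png

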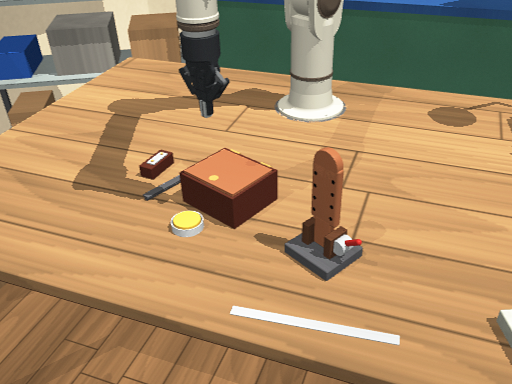

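The cover is flat and latched a second after release (mark at (249,180) in the wrist view, plate height about 87.5 mm as in the first look). The tin, file and shaper haven't visibly moved, and the arm is clear. Handing in.

Run:
```python
from h import *
print(sign_off())
```

```text
the job is handed in; nothing more can be done
None
```

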